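Fill the empty pockets of the jeweller's jar rack

TASK

Two of the five pockets in the sloped jar rack are empty: fill each of them with one of the spare jars from the soldering board, set in gently, lid outwards and fully home on the pocket's floor. Leave the jars that are already in the rack, the torch, the loupe and the puck where they are, and leave the spare that is not needed standing upright on the board.

Things in the scene. Friction and masses are not known exactly. Their poses are not given: they have to be found in the camera images.
- rack: Wooden rack fixed to the bench: one row of five square felt-lined pockets tilted 25 deg, their mouths leaning towards the robot. 392 mm long (its y), 96 mm deep (its x), about 60 mm high. Origin: centre of its underside; z up, y along the row, x level, away from the robot. Pocket centres 76 mm apart with 26 mm of solid wood between pockets. Nothing is above it.
- pocket0 (a point): Floor centre of pocket 0 (0 at the rack's -y end, 4 at +y), 32 mm above the bench. z: out of the pocket along its axis, 25 deg from vertical towards the robot; y along the row; x up the slope. 50 x 50 mm inside, walls 18 mm high, flat floor. A jar in it slides down onto the lower wall (centre 5 mm to -x of here). May be empty or hold a jar.
- pocket1 (a point): Floor centre of pocket 1 (0 at the rack's -y end, 4 at +y), 32 mm above the bench. z: out of the pocket along its axis, 25 deg from vertical towards the robot; y along the row; x up the slope. 50 x 50 mm inside, walls 18 mm high, flat floor. A jar in it slides down onto the lower wall (centre 5 mm to -x of here). May be empty or hold a jar.
- pocket2 (a point): Floor centre of pocket 2 (0 at the rack's -y end, 4 at +y), 32 mm above the bench. z: out of the pocket along its axis, 25 deg from vertical towards the robot; y along the row; x up the slope. 50 x 50 mm inside, walls 18 mm high, flat floor. A jar in it slides down onto the lower wall (centre 5 mm to -x of here). May be empty or hold a jar.
- pocket3 (a point): Floor centre of pocket 3 (0 at the rack's -y end, 4 at +y), 32 mm above the bench. z: out of the pocket along its axis, 25 deg from vertical towards the robot; y along the row; x up the slope. 50 x 50 mm inside, walls 18 mm high, flat floor. A jar in it slides down onto the lower wall (centre 5 mm to -x of here). May be empty or hold a jar.
- pocket4 (a point): Floor centre of pocket 4 (0 at the rack's -y end, 4 at +y), 32 mm above the bench. z: out of the pocket along its axis, 25 deg from vertical towards the robot; y along the row; x up the slope. 50 x 50 mm inside, walls 18 mm high, flat floor. A jar in it slides down onto the lower wall (centre 5 mm to -x of here). May be empty or hold a jar.
- jar_a: Round clear jar with a black lid, part-filled with metal findings: 40 mm diameter (lid and glass alike, straight-sided), 60 mm tall, 60 to 130 g, rigid and closed. Origin: centre of its underside; z: its axis, from underside to lid. At the start it sits in one of the rack's pockets; which one varies.
- jar_b: Round clear jar with a black lid, part-filled with metal findings: 40 mm diameter (lid and glass alike, straight-sided), 60 mm tall, 60 to 130 g, rigid and closed. Origin: centre of its underside; z: its axis, from underside to lid. At the start it sits in one of the rack's pockets; which one varies.
- jar_c: Round clear jar with a black lid, part-filled with metal findings: 40 mm diameter (lid and glass alike, straight-sided), 60 mm tall, 60 to 130 g, rigid and closed. Origin: centre of its underside; z: its axis, from underside to lid. At the start it sits in one of the rack's pockets; which one varies.
- jar_d: Round clear jar with a black lid, part-filled with metal findings: 40 mm diameter (lid and glass alike, straight-sided), 60 mm tall, 60 to 130 g, rigid and closed. Origin: centre of its underside; z: its axis, from underside to lid. A spare: at the start it stands upright on the soldering board.
- jar_e: Round clear jar with a black lid, part-filled with metal findings: 40 mm diameter (lid and glass alike, straight-sided), 60 mm tall, 60 to 130 g, rigid and closed. Origin: centre of its underside; z: its axis, from underside to lid. A spare: at the start it stands upright on the soldering board.
- jar_f: Round clear jar with a black lid, part-filled with metal findings: 40 mm diameter (lid and glass alike, straight-sided), 60 mm tall, 60 to 130 g, rigid and closed. Origin: centre of its underside; z: its axis, from underside to lid. A spare: at the start it stands upright on the soldering board.
- board: Brown scorched soldering board fixed flat on the bench between robot and rack, 80 (x) by 300 (y) by 12 mm; the three spares stand on it in a row, at least 70 mm between centres. Origin: centre of its underside; z up.
- torch: Black hand torch standing on a round foot: 80 mm foot, 42 mm body, 205 mm tall, brass nozzle; loose, 0.55 kg. Origin: centre of its foot's underside. Leave alone.
- loupe: Eye loupe lying on the bench: black cylinder 38 mm diameter, 24 mm high, with a steel leaf 50 mm long to its +x; loose. Origin: centre of the cylinder's underside. Leave alone.
- puck: Red-brown puck of polishing compound, 52 mm diameter, 22 mm high, lying on the bench; loose. Origin: centre of its underside. Leave alone.
There are look-alikes about, which are no part of the job. Leave any red look-alike of the jar_f alone.

How it is judged:
By the outcome, as a careful person would: the job done as asked, in the order asked, and still so for the second after the job is handed in, with the robot touching nothing.
It also fails if it takes over 64 s, if anything falls off the work surface, if the arm or the gripper's body presses on something with over 40 N, if the wrist force passes 120 N, or if a joint passes its speed limit or range.

ROBOT

A 6-joint arm with a two-finger parallel gripper is mounted at the origin on the work surface. World frame = base frame: x ahead of the robot, y to its left, z up, the work surface at z = 0. Lengths are in m, angles in rad, forces in N, time in s.
With the tool pointing down it reaches from about 0.325 to 0.775 m from the base axis. Payload 5.5 kg.
Tool frame: the origin (TCP) lies between the finger pads; the fingertips stand 8 mm ahead of it and the grasp point (between the pads) lies 11 mm behind it; z points along the fingers, y is the line along which they close (so a half turn about z gives the same grasp; the last joint's range is limited). The gripper opens to 85 mm and grips with 20 to 120 N. Pads are 22 mm wide; open, the fingers measure 114 mm over their backs; the gripper's body (76 mm by 85 mm) begins 54 mm behind the grasp point. The pads swing forward as they close: fully open they stand 13 mm farther back than shut.
Start: joints at [-1.357, 0.091, 1.231, -0, 1.82, -0.057], TCP at [0.161, -0.578, 0.239] pointing down, gripper open.
Joint ranges: [-2.87, 2.87], [-0.86, 2.18], [0.17, 2.46], [-1.51, 4.65], [0.06, 2.69], [-2.65, 2.65]. Speed limits (rad/s): [2.57, 2.57, 3.01, 3.14, 3.14, 3.14].

INTERFACE

Orientations are given as a rotation vector (axis times angle).
In Python, from station import env gives the robot as it stands.
- The arm moves only by the tool arm_command, never from a script. Its argument "deltas" is a list that holds one entry, the list of rows, each a list of 7 numbers: the shift along the tool's x, y, z in units of 200 mm (1.0 is 200 mm), then the turn, a rotation vector about the tool's x, y, z in units of 360 degrees (1.0 is 360 degrees), then the opening, from 0 (shut) to 1 (fully open). A call has 1 to 5 rows; each row is the pose to reach, as a shift and turn from the pose commanded when the call began, along the tool's axes at that moment, turning the shorter way round; what a row does not reach only later rows make up. A row lasts 1/8 s, in which the tool goes at most 62.5 mm and 10.7 degrees, less where a joint would pass 70% of its speed; a pose out of reach is approached as far as the arm can. A call with a number of a shift or a turn outside -1 to 1 is refused whole. A call with a gripper value outside its range is refused whole. The fingers move at their own pace and stop on an object; "grip_force" is the grip in N (left out, the last holds). Time passes only in rows, so rows that repeat a pose let the fingers close. It gives the time, the measured TCP pose, the force, the opening and the grip force at its end, in the units of the state.
- env.state(): the state, without advancing time (a new reading comes with each control period).
- env.grab_frame(name): name is "side" or "top" or "wrist"; returns a dict with "color" (420x560x3 uint8, red, green, blue), "z_map" (420x560 float32, m along the optical axis (not along the pixel's ray), 0 where there is no reading), "mtx" (3x3 intrinsics, pixels), "dist_coeffs" ([k1, k2, p1, p2, k3] as OpenCV has them; the pictures are not rectified), "R" (3x3) and "t" (3): a world point X has camera coordinates R X + t. Camera axes: x right, y down, z forward; pixel columns grow to the right and rows downward; lengths in m; the calibration is good to about 2 mm. A picture is of the moment at which its call begins.
- env.close_job(): hands the job in; it is judged then, once.
Trained networks look in a picture, given as the dict that the camera call returned (one of the last four; its "shot" number tells which), for a name from the list of things; names that differ only in an ending like _2 or _b are one class to them, and where a whole thing is asked for, a point or a joint stands for the part that bears it (a point fixed in the world has none). Each returns a list of dicts, best first, with "confidence" (0 to 1); they miss things now and then, are a little off and sometimes report something else, mostly with a low value. They report only what shows in the picture. A call takes as long as a camera call. They do not tell look-alikes from the thing itself.
- env.spot_in(picture, thing): "point" ([column, row] as shares, 0 to 1, of the picture: columns of its width, rows of its height, amid what is visible of it).
The state is a dict: "time_s": time; "joint_positions": joint angles; "dq": joint speeds; "joint_efforts": joint torques, N m; "tool_pos": TCP position; "tcp_rot": TCP orientation; "ft_force": force on the tool from outside, world axes, zero at the start; "ft_torque": the same for the moment, N m; "grip_width": finger opening in m; "gripper_force": force on a finger pad.
Only numpy, scipy, OpenCV 4.12 (cv2) and the standard library are available. Lean on these libraries where they do the work, as an engineer would, in place of code of your own. Each camera call takes 0.05 s, during which the arm holds its last target. There are 200 camera calls.

## Working session

There is one attempt and no reset: what is moved stays moved. The work goes in short steps, Python scripts to look and compute and a tool call to move; the robot and the scene stay as the last step left them, time stands still between calls to the robot, and variables do not carry over. Pictures are saved under pics/ and viewed, at most 10 in all, crops included, and the job is handed in when it is done.

Besides the shell and the picture viewer there is one more tool, called after "Emit:" as name(argument=value, ...) on one line, values as JSON. arm_command: Moves the arm, as the interface text tells. Shifts and turns lie within -1 to 1; 1 stands for 200 mm of shift or 360 degrees of turn. Its arguments: {"type":"object","properties":{"deltas":{"type":"array","items":{"type":"array","items":{"type":"array","items":{"type":"number"}}}},"grip_force":{"type":"number"}},"required":["deltas"]}

```bash
mkdir -p pics; cat > h.py <<'E'
import numpy as np, cv2
from scipy.spatial.transform import Rotation as Ro
from station import env
def world(p,u,v,z=None):
    "pixel -> world; depth from z_map (median 5x5) or intersect plane z"
    r=cv2.undistortPoints(np.array([[[u,v]]],float),np.array(p['mtx']),np.array(p['dist_coeffs']))[0,0]
    d=np.array([r[0],r[1],1.]);R=np.array(p['R']);t=np.array(p['t'])
    if z is None:
        w=p['z_map'][int(v)-2:int(v)+3,int(u)-2:int(u)+3];w=w[w>0]
        return R.T@(d*np.median(w)-t) if len(w) else None
    c=-R.T@t;q=R.T@d
    return c+q*(z-c[2])/q[2]
def pix(p,X):
    return cv2.projectPoints(np.array(X,float).reshape(-1,1,3),cv2.Rodrigues(np.array(p['R']))[0],np.array(p['t'],float),np.array(p['mtx']),np.array(p['dist_coeffs']))[0][:,0]
def save(p,n): cv2.imwrite('pics/'+n,p['color'][:,:,::-1])
E
python3 - <<'E'
from h import *
np.set_printoptions(precision=3,suppress=True)
for n in('top','side'):
    p=env.grab_frame(n);save(p,n+'0.png')
    for th in('jar_d','rack','board','torch','loupe','puck'):
        for d in env.spot_in(p,th)[:7]:
            u,v=d['point'][0]*560,d['point'][1]*420
            print(n,th,round(d['confidence'],2),round(u),round(v),world(p,u,v))
print(env.state()['tcp_rot'],env.state()['time_s'])
E
```

```text
top jar_d 0.85 260 161 [0.632 0.008 0.087]
top jar_d 0.82 387 271 [ 0.369 -0.281  0.06 ]
top jar_d 0.8 359 290 [ 0.33  -0.215  0.06 ]
top jar_d 0.75 252 236 [0.46  0.029 0.072]
top jar_d 0.74 297 235 [ 0.458 -0.075  0.072]
top jar_d 0.66 282 280 [ 0.357 -0.037  0.059]
top jar_d 0.62 230 164 [0.627 0.077 0.085]
top rack 0.63 270 160 [ 0.645 -0.016  0.044]
top board 0.82 295 239 [ 0.448 -0.07   0.07 ]
top board 0.36 337 234 [ 0.458 -0.167  0.072]
top torch 0.77 431 183 [ 0.568 -0.388  0.093]
top loupe 0.96 116 197 [0.57  0.372 0.007]
top puck 0.64 136 272 [0.382 0.313 0.022]
side jar_d 0.89 256 276 [ 0.355 -0.157  0.058]
side jar_d 0.85 252 209 [0.452 0.023 0.069]
side jar_d 0.83 294 265 [ 0.449 -0.185  0.069]
side jar_d 0.71 279 151 [0.622 0.157 0.083]
side jar_d 0.66 273 239 [ 0.448 -0.089  0.067]
side jar_d 0.6 261 298 [ 0.335 -0.218  0.059]
side jar_d 0.54 298 170 [0.626 0.067 0.08 ]
side rack 0.92 322 201 [ 0.639 -0.035  0.042]
side board 0.95 273 251 [ 0.446 -0.09   0.014]
side torch 0.96 394 313 [ 0.563 -0.422  0.076]
side torch 0.42 281 154 [0.62  0.148 0.081]
side loupe 0.68 227 137 [0.551 0.352 0.022]
side loupe 0.19 319 203 [ 0.63  -0.036  0.037]
side puck 0.82 182 168 [0.376 0.311 0.019]
[3.113 0.424 0.   ] 0.7
```

View pics/top0.png

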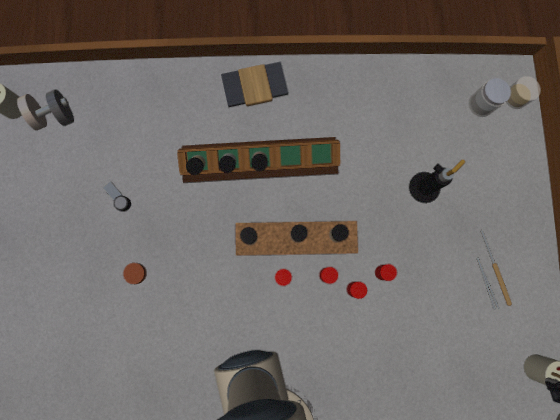

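View pics/side0.png

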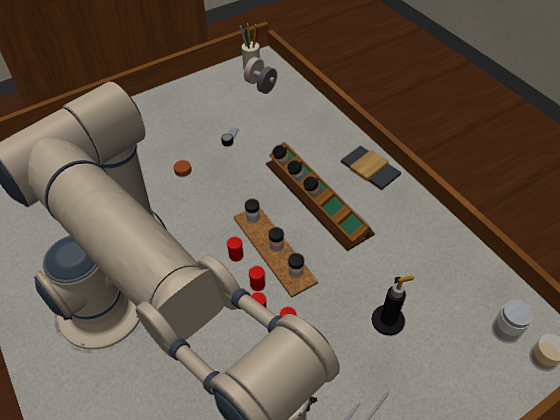

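Top view: the spares wanted are the black lids on the board at (249,235), (299,233) and (340,232). The look-alikes to avoid are the red jars off the board at (284,277), (330,275), (358,290) and (387,272). The black lids at (195,165), (227,163) and (260,161) are already racked. The empty pockets show as bare green felt at (291,156) and (322,154), at the -y end, so pockets 1 and 0.

```bash
python3 - <<'E'
from h import *
np.set_printoptions(precision=4,suppress=True)
p=env.grab_frame('top')
crop=p['color'][120:310,170:410,::-1];cv2.imwrite('pics/crop0.png',cv2.resize(crop,None,fx=3.2,fy=3.1,interpolation=cv2.INTER_CUBIC))
c=p['color'].astype(int)
print('cam',-np.array(p['R']).T@np.array(p['t']),p['mtx'][0])
def blobs(m,lo=60):
    n,l,s,ce=cv2.connectedComponentsWithStats(m.astype(np.uint8))
    return [(ce[i],s[i],l==i) for i in range(1,n) if s[i][4]>lo]
dark=c.max(2)<45
dark[:120]=0;dark[310:]=0;dark[:,:170]=0;dark[:,370:]=0
def cloud(m):
    v,u=np.nonzero(m);r=cv2.undistortPoints(np.stack([u,v],1).astype(float)[:,None],np.array(p['mtx']),np.array(p['dist_coeffs']))[:,0]
    z=p['z_map'][v,u];X=np.c_[r*z[:,None],z]
    return ((X-np.array(p['t']))@np.array(p['R']))[z>0]
for ce,s,m in blobs(dark):
    X=cloud(m);print('dark',ce,s,np.median(X,0), 'plane0.072',world(p,*ce,z=.072))
g=(c[:,:,1]>c[:,:,0]+20)&(c[:,:,1]>c[:,:,2]+5);g[:120]=0;g[200:]=0
for ce,s,m in blobs(g,30):
    X=cloud(m);A=np.c_[X[:,:2],np.ones(len(X))];k=np.linalg.lstsq(A,X[:,2],rcond=None)[0]
    print('green',ce,s,X.mean(0),X.min(0),X.max(0),'slope',k)
# rack outline
b=cloud(np.pad(np.ones((70,190),bool),((120,230),(170,200))));b=b[(b[:,2]>.02)&(b[:,2]<.064)&(b[:,0]>.57)]
print(cv2.minAreaRect((b[:,:2]*1000).astype(np.float32)))
E
```

```text
cam [ 0.3744 -0.0193  1.0412] [422.5925   0.     279.0797]
dark [259.1076 162.1256] [251 154  17  18 223] [0.6297 0.0091 0.0844] plane0.072 [0.6328 0.0094 0.072 ]
dark [226.8515 164.0393] [219 156  17  18 229] [0.6268 0.0842 0.0846] plane0.072 [0.63   0.0855 0.072 ]
dark [194.3122 165.8143] [186 158  18  17 237] [0.6241 0.1601 0.0844] plane0.072 [0.6276 0.1623 0.072 ]
dark [298.6905 232.5667] [291 225  16  17 210] [ 0.4635 -0.0788  0.0714] plane0.072 [ 0.4639 -0.0785  0.072 ]
dark [339.519  232.3667] [332 225  16  16 210] [ 0.4626 -0.1728  0.0715] plane0.072 [ 0.462  -0.1729  0.072 ]
dark [248.4608 235.2206] [241 227  16  17 204] [0.461  0.038  0.0716] plane0.072 [0.4607 0.0372 0.072 ]
green [320.8675 153.2349] [312 144  19  20 332] [ 0.6625 -0.1421  0.0321] [ 0.6397 -0.1653  0.0178] [ 0.684  -0.12    0.0443] slope [ 0.4388  0.0246 -0.2552]
green [259.3906 152.2969] [250 147  20  19 128] [0.6665 0.0093 0.0383] [ 0.6293 -0.0136  0.0227] [0.6787 0.033  0.0849] slope [ 0.0037 -0.0224  0.036 ]
green [289.9886 154.9657] [281 146  19  19 350] [ 0.6598 -0.0657  0.032 ] [ 0.6388 -0.0882  0.0195] [ 0.6803 -0.0433  0.0431] slope [ 0.4708  0.0216 -0.2772]
green [229.048 154.336] [218 149  21  19 125] [0.6632 0.0837 0.038 ] [0.6216 0.0631 0.0223] [0.6759 0.1103 0.0872] slope [0.0371 0.0049 0.013 ]
green [198.0579 155.9008] [187 151  20  19 121] [0.6615 0.1597 0.0369] [0.6312 0.14   0.0203] [0.6732 0.1867 0.0449] slope [ 0.3862  0.001  -0.2187]
((655.6484985351562, 11.223876953125), (68.54467010498047, 392.3708801269531), 2.066519260406494)
```

View pics/crop0.png

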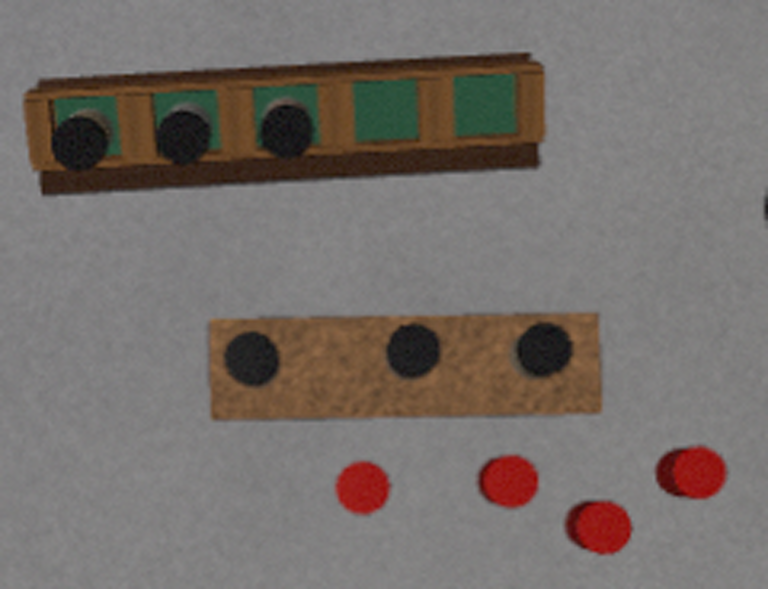

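Crop: the three black-lidded jars stand on the brown board at crop (252,358), (413,350) and (544,349). They are clearly different from the red jars off the board. Both green pockets at the right end are empty. The measurements fit the given sizes: lids at 71.5 mm, rack length 392 mm, 25° slope and 76 mm pitch. I'll put the jar at y=-0.173 in pocket 0 and the jar at y=-0.079 in pocket 1.

```bash
cat >> h.py <<'E'
PSI=np.radians(2.07)
def Rt(tilt=0):
    X=np.array([np.cos(PSI),np.sin(PSI),0]);Y=np.array([np.sin(PSI),-np.cos(PSI),0])
    R=np.c_[X,Y,[0,0,-1]]
    return R@Ro.from_euler('y',tilt,degrees=True).as_matrix()   # +tilt: tool z leans to +x
def go(pos,tilt=0):
    s=env.state();R0=Ro.from_rotvec(s['tcp_rot']).as_matrix()
    d=R0.T@(np.array(pos)-s['tool_pos'])/.2
    r=Ro.from_matrix(R0.T@Rt(tilt)).as_rotvec()/(2*np.pi)
    print('t',s['time_s'],'delta',np.round(d,4),'turn',np.round(r,4))
E
python3 - <<'E'
from h import *
print(Rt(25)[:,2])
go([.463,-.173,.17]); print(np.round(world(env.grab_frame('top'),340,232),3))
E
```

```text
[ 0.42234248  0.01526516 -0.90630779]
t 0.75 delta [ 1.9993 -1.5474  0.3465] turn [0.     0.     0.0373]
[ 0.463 -0.174  0.072]
```

Emit:
arm_command(deltas=[[[1.0,-0.774,0.1,0,0,0.0373,1],[1.0,-0.774,0.1,0,0,0.0373,1],[1.0,-0.774,0.1,0,0,0.0373,1],[1.0,-0.774,0.1,0,0,0.0373,1],[1.0,-0.774,0.1,0,0,0.0373,1]]], grip_force=30)

```text
time_s: 1.42
tool_pos: [0.3138, -0.3727, 0.2195]
tcp_rot: [-3.141, -0.066, -0.002]
ft_force: [0.4, -0.5, 1.3]
grip_width: 0.0854
gripper_force: 0.0
```

```bash
python3 -c "
from h import *
go([.463,-.173,.17])"
```

```text
t 1.425 delta [ 0.7868 -0.9661  0.2483] turn [-0.     -0.0002  0.0009]
```

Emit:
arm_command(deltas=[[[0.787,-0.966,0.248,0,0,0.001,1],[0.787,-0.966,0.248,0,0,0.001,1],[0.787,-0.966,0.248,0,0,0.001,1],[0.787,-0.966,0.248,0,0,0.001,1],[0.787,-0.966,0.248,0,0,0.001,1]]])

```text
time_s: 2.05
tool_pos: [0.4631, -0.1743, 0.1684]
tcp_rot: [-3.14, -0.055, 0.003]
ft_force: [0.3, -0.1, -0.2]
grip_width: 0.0859
gripper_force: 0.0
```

```bash
python3 -c "
from h import *
p=env.grab_frame('wrist');save(p,'w1.png')
for d in env.spot_in(p,'jar_d')[:6]:
    u,v=d['point'][0]*560,d['point'][1]*420
    print(d['confidence'],u,v,world(p,u,v),world(p,u,v,.072))
print(pix(p,[.463,-.173,.072]))
go([.463,-.173,.046])"
```

```text
0.92 31.080000000000002 198.618 [0.46775473 0.01741079 0.0685131 ] [0.46871094 0.01456714 0.072     ]
0.85 365.00800000000004 293.412 [ 0.45642867 -0.21944871  0.17559716] [ 0.39502354 -0.25621124  0.072     ]
0.76 273.784 212.52 [ 0.4644003  -0.17574134  0.0725595 ] [ 0.46423605 -0.17574529  0.072     ]
0.69 163.01600000000002 199.29 [ 0.47199976 -0.08907787  0.07247438] [ 0.47187616 -0.08890316  0.072     ]
0.62 242.704 300.51 [ 0.37698304 -0.1506558   0.0605121 ] [ 0.38432356 -0.15176537  0.072     ]
0.59 126.28 281.988 [ 0.3799387  -0.0363087   0.03995684] [ 0.39845621 -0.05307254  0.072     ]
[[270.25990465 213.89850585]]
t 2.15 delta [ 0.0057 -0.0202  0.6175] turn [ 0.0001  0.0001 -0.0008]
```

View pics/w1.png

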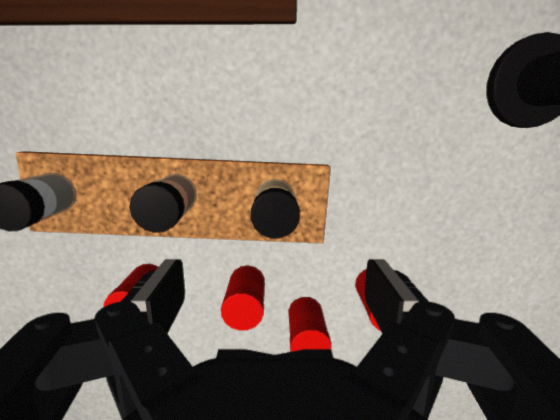

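The wrist picture shows the target lid at (275,213), centred between the fingers at about (0.464, -0.175), which agrees with the top view. The red jars at (243,300) and (308,330) are clear of the fingers. Descending and gripping.

Emit:
arm_command(deltas=[[[0.005,0,0.3,0,0,0,1],[0.005,0,0.5,0,0,0,1],[0.005,0,0.612,0,0,0,1],[0.005,0,0.612,0,0,0,0],[0.005,0,0.612,0,0,0,0]]], grip_force=30)

```text
time_s: 2.78
tool_pos: [0.4634, -0.1783, 0.049]
tcp_rot: [3.14, 0.044, 0.003]
ft_force: [-0.5, 0.8, 0.6]
grip_width: 0.0517
gripper_force: 0.0
```

Emit:
arm_command(deltas=[[[0,0,0,0,0,0,0],[0,0,0,0,0,0,0],[0,0,0,0,0,0,0],[0,0,0,0,0,0,0]]])

```text
time_s: 3.28
tool_pos: [0.4641, -0.1777, 0.0496]
tcp_rot: [3.138, 0.047, 0.005]
ft_force: [-0.8, -2.0, 5.8]
grip_width: 0.039
gripper_force: 30.6
```

```bash
python3 -c "
from h import *
s=env.state();print(s['tool_pos'],s['ft_force'],s['grip_width'])
ax=-Rt(25)[:,2];ux=Rt(25)[:,0]
for n,P in(('p0',[.664,-.142,.032]),('p1',[.661,-.0658,.032])):
    P=np.array(P)-.002*ux;print(n,'final',P+ax*.034,'hover',P+ax*.094)
"
```

```text
[ 0.46409162 -0.17771017  0.04959032] [-0.84242141 -1.96230738  5.76865203] 0.0390079641603022
p0 final [ 0.64782892 -0.14258449  0.06196923] hover [ 0.62248837 -0.1435004   0.1163477 ]
p1 final [ 0.64482892 -0.06638449  0.06196923] hover [ 0.61948837 -0.0673004   0.1163477 ]
```

Emit:
arm_command(deltas=[[[0,0,-0.1,0,0,0,0],[0,0,-0.25,0,0,0,0],[0,0,-0.5,0,0,0,0],[0,0,-0.5,0,0,0,0]]])

```text
time_s: 3.78
tool_pos: [0.4651, -0.1774, 0.1527]
tcp_rot: [3.137, 0.048, 0.013]
ft_force: [-0.5, -0.5, -1.0]
grip_width: 0.0393
gripper_force: 30.4
```

```bash
python3 -c "
from h import *
for i in range(3):
    s=env.state();print(s['time_s'],s['tool_pos'],s['ft_force'],s['grip_width'],s['gripper_force']); 
    p=env.grab_frame(['wrist','side','top'][i])
    for d in env.spot_in(p,'jar_d')[:6]:
        u,v=d['point'][0]*560,d['point'][1]*420
        w=world(p,u,v)
        if w is not None and w[2]>.1: print(d['confidence'],u,v,w)
go([.6225,-.1435,.120],25)"
```

```text
3.775 [ 0.46514226 -0.17744845  0.15268435] [-0.50574787 -0.45886632 -1.01722287] 0.03926806184949496 30.40620267391205
0.65 271.488 283.5 [ 0.47061738 -0.17809079  0.1754926 ]
3.875 [ 0.4633312  -0.17664504  0.14777194] [ 0.43243288 -0.26289501 -1.54588241] 0.03928884736261854 30.406799912452698
0.6 293.77599999999995 244.81799999999998 [ 0.44513304 -0.18677098  0.15585308]
3.975 [ 0.46247795 -0.17627671  0.14576589] [ 0.51214571 -0.04986075 -1.28320429] 0.03900889304468947 30.406633615493774
t 4.075 delta [ 0.8055 -0.1395  0.1257] turn [-0.      0.0699 -0.001 ]
```

Emit:
arm_command(deltas=[[[0.3,-0.05,0.0,0,0.02,-0.001,0],[0.55,-0.1,0.0,0,0.045,-0.001,0],[0.8,-0.14,0.12,0,0.07,-0.001,0],[0.8,-0.14,0.12,0,0.07,-0.001,0],[0.8,-0.14,0.12,0,0.07,-0.001,0]]])

```text
time_s: 4.7
tool_pos: [0.6213, -0.1438, 0.1225]
tcp_rot: [-3.06, -0.056, -0.679]
ft_force: [0.3, 0.3, 0.2]
grip_width: 0.0392
gripper_force: 30.5
```

Emit:
arm_command(deltas=[[[0,0,0,0,0,0,0],[0,0,0,0,0,0,0]]])

```text
time_s: 4.95
tool_pos: [0.6224, -0.1443, 0.1246]
tcp_rot: [-3.059, -0.056, -0.686]
ft_force: [-0.0, -1.2, -1.2]
grip_width: 0.0394
gripper_force: 30.5
```

```bash
python3 -c "
from h import *
P=np.array([.664,-.142,.032])-.002*Rt(25)[:,0]
go(P-Rt(25)[:,2]*.0372,25); go(P-Rt(25)[:,2]*.0372,25)
s=env.state();print(s['tool_pos'],s['ft_force'],s['grip_width'])
p=env.grab_frame('wrist');save(p,'w2.png');g=env.grab_frame('top');save(g,'t2.png')
c=p['color'].astype(int);m=((c[:,:,1]>c[:,:,0]+20)&(c[:,:,1]>c[:,:,2]+5)).astype(np.uint8)
n,l,st,ce=cv2.connectedComponentsWithStats(m)
for i in range(1,n):
    if st[i][4]>200: print(st[i],ce[i],world(p,*ce[i]))
print(pix(p,[[.664,-.142,.032],[.661,-.0658,.032]]))
"
```

```text
t 4.95 delta [-0.0184 -0.0047  0.3217] turn [ 0.0003 -0.0007  0.0001]
t 4.95 delta [-0.0184 -0.0047  0.3217] turn [ 0.0003 -0.0007  0.0001]
[ 0.62238282 -0.14431166  0.12463336] [-0.02840414 -1.16463885 -1.17077969] 0.03938834098526802
[ 49 191  52  17 649] [ 73.7550077 197.3174114] [0.67089629 0.0142851  0.0396467 ]
[ 146  191   60   54 3013] [176.19316296 217.2787919 ] [ 0.6588467  -0.06609749  0.03292814]
[ 242  191   62   46 1929] [272.27734578 206.77553136] [ 0.66965151 -0.14312001  0.03648802]
[[270.65751488 214.56468928]
 [176.42473038 214.79378579]]
```

View pics/w2.png

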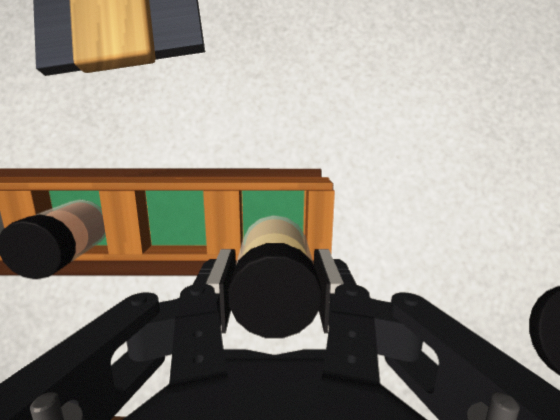

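The wrist picture shows the jar held straight, lid outwards, at column 274. It lines up with the empty pocket at (272,207). Now lowering along the pocket axis.

Emit:
arm_command(deltas=[[[-0.018,-0.003,0.08,0,0,0,0],[-0.018,-0.003,0.16,0,0,0,0],[-0.018,-0.003,0.22,0,0,0,0],[-0.018,-0.003,0.25,0,0,0,0],[-0.018,-0.003,0.25,0,0,0,0]]])

```text
time_s: 5.68
tool_pos: [0.64, -0.1425, 0.0756]
tcp_rot: [-3.059, -0.056, -0.682]
ft_force: [-0.1, 0.2, -0.6]
grip_width: 0.0392
gripper_force: 30.5
```

Emit:
arm_command(deltas=[[[0,0,0,0,0,0,0],[0,0,0,0,0,0,0],[0,0,0,0,0,0,0]]])

```text
time_s: 6.05
tool_pos: [0.6403, -0.1427, 0.0771]
tcp_rot: [-3.059, -0.056, -0.685]
ft_force: [-0.7, -0.9, -1.9]
grip_width: 0.0389
gripper_force: 30.5
```

```bash
cat >> h.py <<'E'
def fin(P):
    P=np.array(P)-.002*Rt(25)[:,0]
    go(P-Rt(25)[:,2]*.0372,25)
    s=env.state();print(s['tool_pos'],s['ft_force'],s['grip_width'])
E
python3 -c "
from h import *
fin([.664,-.142,.032])
p=env.grab_frame('wrist');c=p['color'];fin([.664,-.142,.032])
cv2.imwrite('pics/w3.png',cv2.resize(c[160:360,140:420,::-1],None,fx=2,fy=2))
"
```

```text
t 6.05 delta [0.0019 0.0005 0.0685] turn [ 0.0002 -0.0007  0.0001]
[ 0.64028107 -0.14273792  0.07710193] [-0.68662318 -0.92049105 -1.8681369 ] 0.038926401558219734
t 6.1 delta [0.0024 0.0005 0.068 ] turn [ 0.0002 -0.0007  0.0001]
[ 0.64024987 -0.142737    0.07697067] [ 0.10505682 -0.31766015 -0.46670565] 0.039324234443354505
```

View pics/w3.png

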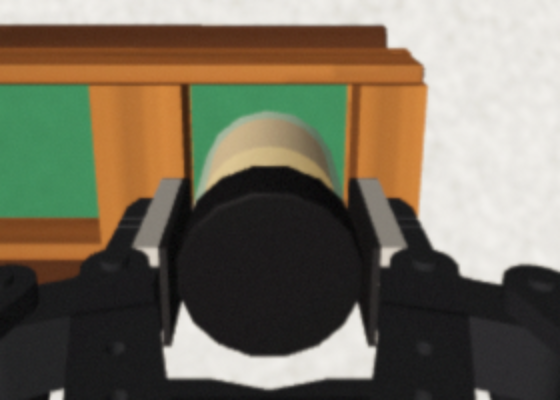

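The crop shows the jar centred left to right in the pocket mouth (jar at 268, pocket 190–350), with no contact force. Lowering in small steps.

Emit:
arm_command(deltas=[[[0,0,0.025,0,0,0,0],[0,0,0.045,0,0,0,0],[0,0,0.055,0,0,0,0],[0,0,0.06,0,0,0,0],[0,0,0.06,0,0,0,0]]])

```text
time_s: 6.72
tool_pos: [0.6453, -0.1425, 0.0656]
tcp_rot: [-3.059, -0.056, -0.684]
ft_force: [0.1, 0.7, -0.4]
grip_width: 0.0389
gripper_force: 30.5
```

Emit:
arm_command(deltas=[[[0,0,0.004,0,0,0,0],[0,0,0.004,0,0,0,0],[0,0,0.004,0,0,0,0]]])

```text
time_s: 7.1
tool_pos: [0.6457, -0.1425, 0.0654]
tcp_rot: [-3.059, -0.056, -0.685]
ft_force: [-2.9, 0.8, 2.6]
grip_width: 0.0388
gripper_force: 30.7
```

```bash
python3 -c "
from h import *
fin([.664,-.142,.032])
"
```

```text
t 7.1 delta [0.0024 0.0006 0.004 ] turn [ 0.0002 -0.0006  0.0001]
[ 0.6456882  -0.14253109  0.06539427] [-2.87689834  0.77257672  2.57763584] 0.03878439017943168
```

Emit:
arm_command(deltas=[[[0,0,0.005,0,0,0,0],[0,0,0.005,0,0,0,0],[0,0,0.005,0,0,0,0]]])

```text
time_s: 7.48
tool_pos: [0.6458, -0.1425, 0.0654]
tcp_rot: [-3.059, -0.056, -0.684]
ft_force: [-9.4, 0.8, 8.5]
grip_width: 0.0389
gripper_force: 31.8
```

Contact comes at the expected floor height, within 1 mm. Backing off slightly and releasing.

Emit:
arm_command(deltas=[[[-0.005,0,-0.007,0,0,0,0],[-0.008,0,-0.007,0,0,0,0],[-0.01,0,-0.007,0,0,0,0]]])

```text
time_s: 7.85
tool_pos: [0.6439, -0.1426, 0.0646]
tcp_rot: [-3.059, -0.056, -0.685]
ft_force: [-0.0, -0.1, -1.0]
grip_width: 0.039
gripper_force: 30.7
```

Emit:
arm_command(deltas=[[[0,0,0,0,0,0,0.52],[0,0,0,0,0,0,0.54],[0,0,0,0,0,0,0.58],[0,0,0,0,0,0,0.62],[0,0,0,0,0,0,0.65]]])

```text
time_s: 8.48
tool_pos: [0.6436, -0.1425, 0.0644]
tcp_rot: [-3.059, -0.056, -0.684]
ft_force: [-1.2, -0.0, -0.9]
grip_width: 0.0556
gripper_force: 0.0
```

```bash
python3 -c "
from h import *
fin([.664,-.142,.032])
p=env.grab_frame('wrist');c=p['color'];fin([.664,-.142,.032])
cv2.imwrite('pics/w4.png',cv2.resize(c[160:360,140:420,::-1],None,fx=2,fy=2))
"
```

```text
t 8.475 delta [0.014  0.001  0.0039] turn [ 0.0002 -0.0005  0.0001]
[ 0.64361231 -0.14253515  0.06438637] [-1.23318146 -0.01434757 -0.85902818] 0.05555646109092967
t 8.525 delta [0.0138 0.0009 0.0041] turn [ 0.0002 -0.0006  0.0001]
[ 0.643624   -0.14256206  0.06443284] [ 1.07092406 -0.02006091 -0.28584399] 0.05572831630839057
```

View pics/w4.png

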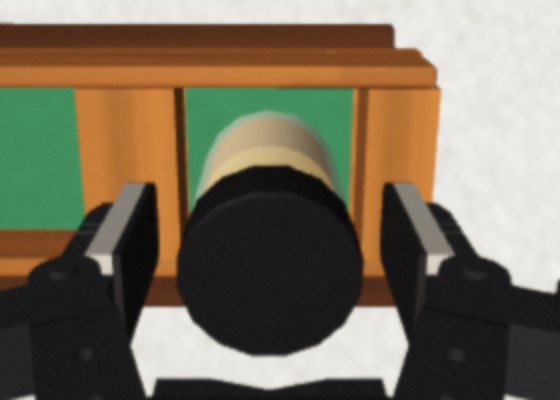

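The jar stands free in the pocket, tilted with it, and the fingers are clear on both sides (pads at 130 and 410, jar 180–362). Retreating along the axis, then checking the lid position.

Emit:
arm_command(deltas=[[[0,0,-0.15,0,0,0,0.65],[0,0,-0.4,0,0,0,0.65],[0,0,-0.5,0,0,0,1],[0,0,-0.5,0,0,0,1]]])

```text
time_s: 9.02
tool_pos: [0.6017, -0.1444, 0.157]
tcp_rot: [-3.059, -0.056, -0.69]
ft_force: [0.1, -0.0, -0.8]
grip_width: 0.0852
gripper_force: 0.0
```

```bash
cat >> h.py <<'E'
def lids():
    p=env.grab_frame('top');c=p['color'].astype(int);d=(c.max(2)<45);d[:120]=0;d[310:]=0;d[:,:170]=0;d[:,370:]=0
    n,l,s,ce=cv2.connectedComponentsWithStats(d.astype(np.uint8))
    for i in range(1,n):
        if 150<s[i][4]<320: print('lid',ce[i].round(1),s[i][4],np.round(world(p,*ce[i]),4))
    return p
E
python3 -c "
from h import *
p=lids();save(p,'t5.png')
w=env.grab_frame('wrist')
for d in env.spot_in(w,'jar_d')[:6]:
    u,v=d['point'][0]*560,d['point'][1]*420;print(d['confidence'],u,v,world(w,u,v))
go([.4635,-.0795,.165])"
```

```text
lid [259.2 162.1] 220 [0.6295 0.0089 0.0844]
lid [226.8 164. ] 224 [0.6267 0.0843 0.0845]
lid [194.4 165.8] 236 [0.6241 0.1596 0.0853]
lid [298.7 232.6] 205 [ 0.4639 -0.0785  0.0717]
lid [248.4 235.3] 202 [0.4606 0.0374 0.0711]
0.94 83.104 214.49400000000003 [ 0.63388383 -0.00622296  0.0877629 ]
0.63 18.983999999999998 205.88400000000001 [0.64246065 0.06457355 0.06087046]
0.59 273.896 219.492 [ 0.63556871 -0.14458417  0.08607744]
0.54 74.2 413.616 [0.47053351 0.0203155  0.02118309]
t 9.175 delta [-0.5834 -0.3455 -0.3421] turn [-0.     -0.0695  0.    ]
```

Jar 1's lid is at (0.636, -0.145, 0.086), in line with its rack neighbours, so it is home. Going to the second jar.

Emit:
arm_command(deltas=[[[-0.1,-0.08,-0.2,0,-0.01,0,1],[-0.35,-0.2,-0.34,0,-0.035,0,1],[-0.583,-0.345,-0.342,0,-0.0695,0,1],[-0.583,-0.345,-0.342,0,-0.0695,0,1],[-0.583,-0.345,-0.342,0,-0.0695,0,1]]])

```text
time_s: 9.8
tool_pos: [0.4646, -0.0798, 0.1654]
tcp_rot: [3.14, 0.058, 0.003]
ft_force: [-0.1, -0.1, 0.1]
grip_width: 0.0855
gripper_force: 0.0
```

Emit:
arm_command(deltas=[[[0,0,0,0,0,0,1],[0,0,0,0,0,0,1]]])

```text
time_s: 10.05
tool_pos: [0.4642, -0.0804, 0.1671]
tcp_rot: [3.14, 0.056, 0.006]
ft_force: [0.6, -0.3, -0.3]
grip_width: 0.0851
gripper_force: 0.0
```

```bash
python3 -c "
from h import *
w=env.grab_frame('wrist')
for d in env.spot_in(w,'jar_d')[:5]:
    u,v=d['point'][0]*560,d['point'][1]*420;print(d['confidence'],u,v,world(w,u,v))
go([.4635,-.0790,.047]);print(env.state()['tool_pos'])"
```

```text
0.98 273.112 208.488 [ 0.46959145 -0.08142351  0.07247971]
0.86 468.21599999999995 298.2 [ 0.3785115  -0.2727846   0.04259431]
0.68 338.016 304.794 [ 0.37842554 -0.14314377  0.06047962]
0.66 230.216 301.68600000000004 [ 0.37827607 -0.04604686  0.06061487]
0.57 134.12 207.018 [0.46686911 0.02703881 0.07232964]
t 10.15 delta [-0.005  -0.0073  0.601 ] turn [ 0.0002 -0.0006 -0.0001]
[ 0.4640721  -0.08026919  0.16721423]
```

Emit:
arm_command(deltas=[[[0,-0.002,0.3,0,0,0,1],[0,-0.002,0.5,0,0,0,1],[0,-0.002,0.6,0,0,0,1],[0,-0.002,0.6,0,0,0,1],[0,-0.002,0.6,0,0,0,0]]])

```text
time_s: 10.78
tool_pos: [0.4651, -0.0799, 0.0485]
tcp_rot: [3.139, 0.057, 0.008]
ft_force: [1.0, -0.2, 0.6]
grip_width: 0.0698
gripper_force: 0.0
```

Emit:
arm_command(deltas=[[[0,0,0,0,0,0,0],[0,0,0,0,0,0,0],[0,0,0,0,0,0,0],[0,0,0,0,0,0,0],[0,0,0,0,0,0,0]]])

```text
time_s: 11.4
tool_pos: [0.4653, -0.0798, 0.0486]
tcp_rot: [3.139, 0.057, 0.009]
ft_force: [0.3, -0.2, 5.6]
grip_width: 0.0389
gripper_force: 30.7
```

Emit:
arm_command(deltas=[[[0,0,-0.1,0,0,0,0],[0,0,-0.25,0,0,0,0],[0,0,-0.5,0,0,0,0],[0,0,-0.5,0,0,0,0],[0,0,-0.5,0,0,0,0]]])

```text
time_s: 12.02
tool_pos: [0.4638, -0.0794, 0.1462]
tcp_rot: [3.14, 0.057, 0.004]
ft_force: [0.1, 0.8, -1.8]
grip_width: 0.039
gripper_force: 30.5
```

```bash
python3 -c "
from h import *
P=np.array([.662,-.066,.032])-.002*Rt(25)[:,0]
go(P-Rt(25)[:,2]*.0972,25);print(env.state()['tool_pos'],env.state()['grip_width'])
w=env.grab_frame('wrist')
for d in env.spot_in(w,'jar_d')[:5]:
    u,v=d['point'][0]*560,d['point'][1]*420;print(d['confidence'],u,v,world(w,u,v))
"
```

```text
t 12.025 delta [ 0.7781 -0.0312  0.1366] turn [0.0002 0.0691 0.0001]
[ 0.46378945 -0.0794058   0.14622033] 0.03901908048494278
0.75 491.624 317.814 [ 0.37897306 -0.27213154  0.05417677]
0.67 432.88 354.816 [ 0.34432365 -0.22424739  0.06019402]
0.57 124.09599999999999 211.68 [0.46859962 0.02561423 0.07272912]
0.56 233.01600000000002 332.892 [ 0.36100223 -0.05032104  0.06071617]
0.55 274.624 281.316 [ 0.47094568 -0.08131098  0.16992381]
```

Emit:
arm_command(deltas=[[[0.3,-0.01,-0.05,0,0.02,0,0],[0.55,-0.02,-0.03,0,0.045,0,0],[0.77,-0.031,0.13,0,0.0692,0,0],[0.77,-0.031,0.13,0,0.0692,0,0],[0.77,-0.031,0.13,0,0.0692,0,0]]])

```text
time_s: 12.75
tool_pos: [0.6169, -0.0677, 0.1206]
tcp_rot: [-3.06, -0.056, -0.675]
ft_force: [0.2, -0.6, -0.5]
grip_width: 0.0397
gripper_force: 30.6
```

Emit:
arm_command(deltas=[[[0,0,0,0,0,0,0],[0,0,0,0,0,0,0],[0,0,0,0,0,0,0]]])

```text
time_s: 13.12
tool_pos: [0.6181, -0.0679, 0.1225]
tcp_rot: [-3.06, -0.056, -0.682]
ft_force: [0.1, 0.1, -1.6]
grip_width: 0.0389
gripper_force: 30.6
```

```bash
python3 -c "
from h import *
fin([.661,-.066,.032])
p=env.grab_frame('wrist');c=p['color'];fin([.661,-.066,.032])
cv2.imwrite('pics/w6.png',cv2.resize(c[160:360,140:420,::-1],None,fx=2,fy=2))
"
```

```text
t 13.125 delta [-0.0071 -0.0021  0.3147] turn [ 0.0002 -0.0004  0.0001]
[ 0.61805653 -0.06786952  0.12245138] [ 0.1477575   0.1472233  -1.62928464] 0.038933477097475
t 13.175 delta [-0.0061 -0.0018  0.3137] turn [ 0.0002 -0.0004  0.0001]
[ 0.61796757 -0.0678339   0.12219751] [-0.54798844  0.11196934 -2.35610394] 0.03887575048565039
```

View pics/w6.png

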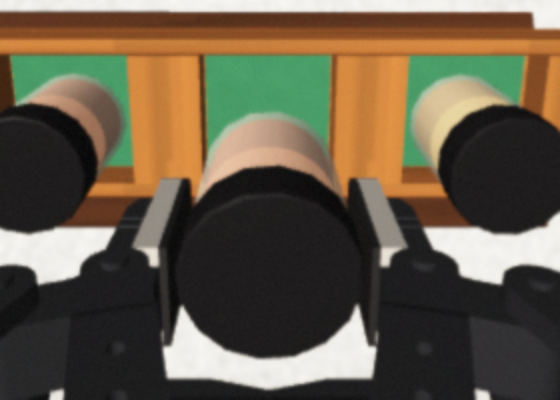

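The crop shows the jar centred over the middle pocket opening (jar 268, pocket 203–332) and clear of both neighbours. Lowering.

Emit:
arm_command(deltas=[[[-0.01,-0.001,0.08,0,0,0,0],[-0.01,-0.001,0.16,0,0,0,0],[-0.01,-0.001,0.22,0,0,0,0],[-0.01,-0.001,0.25,0,0,0,0],[-0.01,-0.001,0.25,0,0,0,0]]])

```text
time_s: 13.8
tool_pos: [0.637, -0.0668, 0.0744]
tcp_rot: [-3.06, -0.056, -0.678]
ft_force: [-0.4, 0.1, -1.5]
grip_width: 0.0387
gripper_force: 30.7
```

Emit:
arm_command(deltas=[[[0,0,0.025,0,0,0,0],[0,0,0.04,0,0,0,0],[0,0,0.05,0,0,0,0],[0,0,0.05,0,0,0,0],[0,0,0.05,0,0,0,0]]])

```text
time_s: 14.42
tool_pos: [0.6415, -0.0668, 0.0665]
tcp_rot: [-3.06, -0.056, -0.681]
ft_force: [0.2, -0.3, -0.6]
grip_width: 0.0392
gripper_force: 30.7
```

```bash
python3 -c "
from h import *
fin([.661,-.066,.032])
"
```

```text
t 14.425 delta [ 0.0055 -0.0004  0.0118] turn [ 0.0002 -0.0003  0.0001]
[ 0.64149442 -0.06677641  0.06653917] [ 0.2358333  -0.26044525 -0.64276125] 0.039190452332176814
```

Emit:
arm_command(deltas=[[[0,0,0.004,0,0,0,0],[0,0,0.007,0,0,0,0],[0,0,0.007,0,0,0,0]]])

```text
time_s: 14.8
tool_pos: [0.642, -0.0668, 0.065]
tcp_rot: [-3.06, -0.056, -0.681]
ft_force: [-0.2, -0.5, -1.2]
grip_width: 0.0392
gripper_force: 30.7
```

Emit:
arm_command(deltas=[[[0,0,0.004,0,0,0,0],[0,0,0.004,0,0,0,0],[0,0,0.004,0,0,0,0]]])

```text
time_s: 15.18
tool_pos: [0.6424, -0.0667, 0.0643]
tcp_rot: [-3.06, -0.056, -0.681]
ft_force: [-0.2, -0.1, -1.2]
grip_width: 0.0393
gripper_force: 30.7
```

Emit:
arm_command(deltas=[[[0,0,0.005,0,0,0,0],[0,0,0.005,0,0,0,0],[0,0,0.005,0,0,0,0]]])

```text
time_s: 15.55
tool_pos: [0.6427, -0.0668, 0.0642]
tcp_rot: [-3.06, -0.056, -0.681]
ft_force: [-5.2, 0.1, 4.3]
grip_width: 0.0394
gripper_force: 31.4
```

Emit:
arm_command(deltas=[[[0,0,0.004,0,0,0,0],[0,0,0.004,0,0,0,0],[0,0,0.004,0,0,0,0]]])

```text
time_s: 15.92
tool_pos: [0.6427, -0.0667, 0.0642]
tcp_rot: [-3.06, -0.056, -0.68]
ft_force: [-11.2, 0.7, 9.5]
grip_width: 0.0396
gripper_force: 32.0
```

Floor contact, at the same height and with the same force signature as the first jar. Easing back and releasing.

Emit:
arm_command(deltas=[[[-0.004,0,-0.007,0,0,0,0],[-0.008,0,-0.007,0,0,0,0],[-0.008,0,-0.007,0,0,0,0]]])

```text
time_s: 16.3
tool_pos: [0.6413, -0.0668, 0.0636]
tcp_rot: [-3.06, -0.056, -0.682]
ft_force: [-1.0, -0.3, 0.6]
grip_width: 0.0389
gripper_force: 30.8
```

Emit:
arm_command(deltas=[[[0,0,0,0,0,0,0.52],[0,0,0,0,0,0,0.54],[0,0,0,0,0,0,0.58],[0,0,0,0,0,0,0.62],[0,0,0,0,0,0,0.65]]])

```text
time_s: 16.92
tool_pos: [0.6411, -0.0668, 0.0633]
tcp_rot: [-3.06, -0.056, -0.681]
ft_force: [0.5, 0.9, 0.1]
grip_width: 0.0556
gripper_force: 0.0
```

Emit:
arm_command(deltas=[[[0,0,-0.1,0,0,0,0.65],[0,0,-0.3,0,0,0,0.65],[0,0,-0.55,0,0,0,0.65],[0,0,-0.55,0,0,0,0.65]]])

```text
time_s: 17.42
tool_pos: [0.5959, -0.0689, 0.1696]
tcp_rot: [-3.059, -0.056, -0.696]
ft_force: [0.2, -0.0, 0.5]
grip_width: 0.0552
gripper_force: 0.0
```

Emit:
arm_command(deltas=[[[-0.9,0,-0.5,0,0,0,0.65],[-0.9,0,-0.5,0,0,0,0.65],[-0.9,0,-0.5,0,0,0,0.65],[-0.9,0,-0.5,0,0,0,0.65],[-0.9,0,-0.5,0,0,0,0.65]]])

```text
time_s: 18.05
tool_pos: [0.4055, -0.0815, 0.1804]
tcp_rot: [-3.06, -0.056, -0.663]
ft_force: [-0.2, -0.3, 0.9]
grip_width: 0.0556
gripper_force: 0.0
```

```bash
python3 -c "
from h import *
p=lids();s=env.grab_frame('side');print(env.state()['tool_pos'])
a=cv2.resize(p['color'][120:310,170:410],(480,380));b=cv2.resize(s['color'][120:310,200:400],(320,304))
o=np.zeros((380,800,3),np.uint8);o[:,:480]=a;o[:304,480:]=b;cv2.imwrite('pics/f.png',o[:,:,::-1])
for d in env.spot_in(s,'jar_d')[:9]:
    u,v=d['point'][0]*560,d['point'][1]*420;print(d['confidence'],u,v,world(s,u,v))
"
```

```text
lid [323.6 158.7] 218 [ 0.634  -0.1415  0.0855]
lid [291.7 160.3] 221 [ 0.632  -0.0669  0.0845]
lid [259.1 162. ] 217 [0.6296 0.0092 0.0845]
lid [226.8 164. ] 227 [0.6264 0.084  0.0862]
lid [194.4 165.9] 238 [0.6239 0.1595 0.0854]
lid [248.5 235.2] 205 [0.4606 0.0371 0.0716]
[ 0.40565448 -0.0808925   0.1809219 ]
0.84 236.6 243.39000000000001 [ 0.36469274 -0.04542811  0.05751182]
0.83 285.88 314.496 [ 0.36056395 -0.28432326  0.05860091]
0.77 254.8 276.61199999999997 [ 0.35291384 -0.15652303  0.05782893]
0.76 256.984 304.71000000000004 [ 0.31792797 -0.2255495   0.05698204]
0.74 298.42400000000004 172.998 [0.62591403 0.06368577 0.07146149]
0.7 328.77599999999995 204.498 [ 0.62587278 -0.08110816  0.0787972 ]
0.67 349.216 219.702 [ 0.63721545 -0.15468627  0.08422957]
0.6 315.616 187.488 [ 0.63194137 -0.01153943  0.0773617 ]
0.53 281.68 155.106 [0.62116255 0.14355687 0.07812677]
```

View pics/f.png

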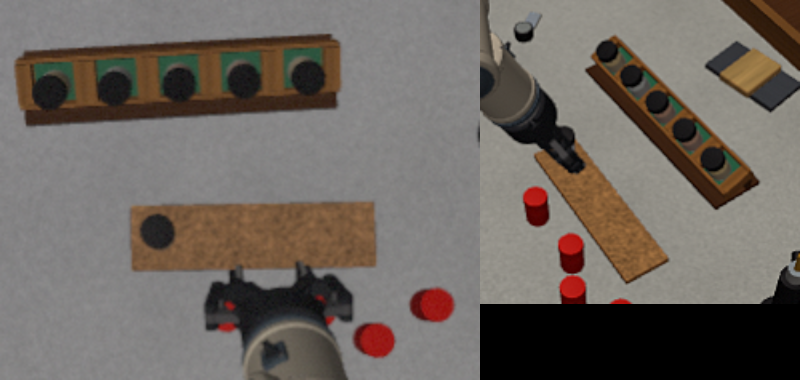

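All five lids in the final picture lie in one line, 76 mm apart and 84–86 mm high. The leftover spare stands at (157,231) with its lid at 71.6 mm, and the arm is clear of everything. Handing in.

```bash
python3 -c "
from h import *
print(env.close_job())"
```

```text
the job is handed in; nothing more can be done
None
```

Pockets 0 and 1 now each hold a spare jar, lid outwards and on the pocket floor; the third spare still stands on the board, nothing else was touched, and the job was handed in at about 18 s.

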